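# Repack wall plates with a separator between them

### The arm

A 7-joint arm with a two-finger parallel gripper is mounted at the origin on the work surface. World frame = base frame: x ahead of the robot, y to its left, z up, the work surface at z = 0. Lengths are in m, angles in degrees, forces in N, time in s.
With the tool pointing down it reaches from about 0.425 to 0.95 m from the base axis. Payload 16.7 kg.
Tool frame: the origin (TCP) lies at the very end of the fingers, on their centre line; the grasp point (between the pads) lies 19 mm behind it; z points along the fingers, y is the direction in which the jaws open and shut (so a half turn about z gives the same grasp; the last joint's range is limited). The gripper opens to 94 mm and grips with 3 to 60 N. Pads are 16 mm wide; open, the fingers measure 119 mm over their backs; the gripper's body (75 mm by 177 mm) begins 78 mm behind the grasp point.
Start: joints at [-84.253, 24.414, 4.234, 92.017, -1.954, 63.644, -3.845], TCP at [0.167, 0.654, 0.205] pointing down, gripper open.
Joint ranges: [-163.25, 163.25], [-28.42, 122.38], [-70.27, 78.77], [12.13, 141.07], [-58.53, 238.53], [9.26, 117.41], [-156.51, 156.51]. Speed limits (degrees/s): [108.29, 108.29, 136.94, 136.94, 172.46, 172.46, 172.46].

### API

Orientations are given as a 3x3 rotation matrix whose columns are the frame's x, y, z axes.
In Python, from rig import robot gives the robot as it stands.
- The arm moves only by the tool drive_tool, never from a script. Its argument "motion" is a list of rows, each an object with "dp": the shift along the world's x, y, z in units of 25 mm (1.0 is 25 mm), a list of three; "dr": the turn, a rotation vector about the world's x, y, z in degrees, a list of three; "gripper": the opening, from -1 (shut) to 1 (fully open). In form: [{"dp": [x, y, z], "dr": [ax, ay, az], "gripper": gripper}, ...]. A call has 1 to 8 rows; each row shifts and turns the pose as measured when the row begins; what a row does not reach is not made up. A row lasts 1/12 s, in which the tool goes at most 41.7 mm and 7.16 degrees, less where a joint would pass 70% of its speed; a pose out of reach is approached as far as the arm can. A call is refused whole if a number of a shift passes 1 or a number of a turn 7.16, either way. A call with a gripper value outside its range is refused whole. The fingers move at their own pace and stop on an object; the grip force is fixed at half the most. Time passes only in rows, so rows that do not move let the fingers close. It gives the time, the measured TCP pose, the force and the opening at its end, in the units of the state.
- robot.sense(): the state, without advancing time (a new reading comes with each control period).
- robot.grab_frame(name): name is "scene" or "top" or "wrist"; returns a dict with "img" (480x640x3 uint8, blue, green, red), "camera_matrix" (3x3 intrinsics, pixels), "xyz" and "orientation" of the camera in the world. Camera axes: x right, y down, z forward; pixel columns grow to the right and rows downward; lengths in m; the calibration is good to about 2 mm. A picture is of the moment at which its call begins. There is no depth.
- robot.sign_off(): hands the job in, once; it reports no verdict.
The state is a dict: "time_s": time; "joints": joint angles; "dq": joint speeds; "joint_torque": joint torques, N m; "tool_pos": TCP position; "tcp_rot": TCP orientation; "force": force on the tool from outside, world axes, zero at the start; "wrist_torque": the same for the moment, N m; "finger_gap": opening from 0.0 (shut) to 1.0 (fully open).
Only numpy, scipy, OpenCV 4.12 (cv2) and the standard library are available. Lean on these libraries where they do the work, as an engineer would, in place of code of your own. Each camera call takes 0.05 s, during which the arm holds its last target. There are 200 camera calls.

### The job

Take the brown hardboard separator from the sloping stand, carry it straight to the small open carton (not setting it on the table) and lay it flat on the white plate in there, then lay the second white plate from the table on top of it, so that the two plates never touch. Lower each piece until it rests before letting go, with both centred and square over the lower plate to within a centimetre. Leave the lower plate, mug and spirit level where they are.

Things in the scene. Friction and masses are not known exactly. Their poses are not given: they have to be found in the camera images.
- sheet_center (a point): Centre of the separator, a loose plain dark brown hardboard sheet 56 x 150 x 6 mm, about 50 g. Its own x runs across its 56 mm width, y along its 150 mm length, z is its normal. At the start it lies on the stand's sloping face with its normal leaning 35 degrees from vertical, y level and x pointing up the slope.
- stand_face (a point): Centre of the sloping face of the fixed wooden stand under the separator, 68 mm above the table; z up, the face rises towards own +x at 35 deg. Two arms 18 mm wide, 57 mm to either side along y, each with a 9 mm stop at the low edge, carry the separator: 96 mm of its long edges between them is free above and below (cross bar 11 mm high on the table). Stand 100 mm (x) by 132 mm (y).
- plate_low_center (a point): Centre of the white lacquered wall plate already lying flat in the carton: 50 x 140 x 14 mm, about 300 g, loose. Own x across its 50 mm width, y along its 140 mm length, z up.
- plate_top_center (a point): Centre of the second, identical white wall plate (50 x 140 x 14 mm, about 300 g, loose), lying flat on the table between the stand and the robot, its length pointing roughly away from the robot. Own x across its 50 mm width, y along its 140 mm length, z up.
- carton_floor (a point): Centre of the inner floor of the fixed small open cardboard carton, 5 mm above the table. Outside 170 mm along own x, 250 mm along own y, walls 5 mm thick, rim 55 mm above the table; a flap on each long side slopes outward and down, to 112 mm from the centre. The lower plate lies near its middle, roughly along its y.
- mug: Bystander: white ceramic mug, 82 mm across, 95 mm high, standing; origin at the centre of its foot.
- level_center (a point): Bystander: centre of the yellow spirit level with black ends, 52 x 240 x 26 mm, lying flat, its length along its own y.
Things that resemble listed ones, but are neither listed nor needed, are in the scene too. Of the things shaped like the part that bears sheet_center, the dark wooden one is meant.

How it is judged:
By the outcome, as a careful person would: the job done as asked, in the order asked, and still so for the second after the job is handed in, with the robot touching nothing.
It also fails if it takes over 61 s, if anything falls off the work surface, if the arm or the gripper's body presses on something with over 40 N, if the wrist force passes 120 N, or if a joint passes its speed limit or range.

## Working session

There is one attempt and no reset: what is moved stays moved. The work goes in short steps, Python scripts to look and compute and a tool call to move; the robot and the scene stay as the last step left them, time stands still between calls to the robot, and variables do not carry over. Pictures are saved under pics/ and viewed, on a budget of 10 in all, crops included, one or two more only if the job needs it, and the job is handed in when it is done.

Besides the shell and the picture viewer there is one more tool, called after "Emit:" as name(argument=value, ...) on one line, values as JSON. drive_tool: Moves the arm, as the interface text tells. Its arguments: {"type":"object","properties":{"motion":{"type":"array","items":{"type":"object","properties":{"dp":{"type":"array","items":{"type":"number"}},"dr":{"type":"array","items":{"type":"number"}},"gripper":{"type":"number"}}}}},"required":["motion"]}

```bash
mkdir -p pics; ls; python3 - <<'E'
from rig import robot
import cv2,pickle,numpy as np
d={}
for n in("scene","top"):
    f=robot.grab_frame(n); d[n]=f; cv2.imwrite(f"pics/{n}0.png",f["img"]); print(n,np.round(f["camera_matrix"],1).tolist(),f["xyz"],np.round(f["orientation"],3).tolist())
pickle.dump(d,open("f0.pkl","wb"))
print(robot.sense())
E
```

```text
pics
scene [[500.8, 0.0, 314.6], [0.0, 500.8, 236.3], [0.0, 0.0, 1.0]] [ 1.29006025 -0.50082059  1.04895454] [[0.572, 0.623, -0.534], [0.82, -0.425, 0.383], [0.011, -0.657, -0.754]]
top [[438.5, 0.0, 316.9], [0.0, 438.5, 235.0], [0.0, 0.0, 1.0]] [0.45014245 0.0061128  1.26990182] [[-0.01, -0.992, 0.128], [-1.0, 0.011, 0.009], [-0.01, -0.128, -0.992]]
{'time_s': 0.1, 'joints': array([-84.25313978,  24.44606382,   4.23139293,  92.05027881,
        -1.95330993,  63.64474058,  -3.84400224]), 'dq': array([-0.01119859, -0.03488066,  0.04902177, -0.06521592,  0.00200445,
       -0.01267909, -0.00017441]), 'joint_torque': array([ 8.49560107e-03, -9.37468529e+01,  3.67699184e+00, -4.55041337e+01,
       -4.85832430e-02,  1.68674102e-02,  1.15890193e-04]), 'tool_pos': array([0.16679476, 0.65363024, 0.20483253]), 'tcp_rot': array([[-9.68956934e-01,  2.47229481e-01, -2.08043618e-04],
       [ 2.47229551e-01,  9.68956214e-01, -1.18506604e-03],
       [-9.13981065e-05, -1.19971249e-03, -9.99999276e-01]]), 'force': array([-0.01546783,  0.17482268, -0.67606367]), 'wrist_torque': array([-0.02118357,  0.01621873, -0.08043012]), 'finger_gap': 0.9977035401377288}
```

View pics/top0.png

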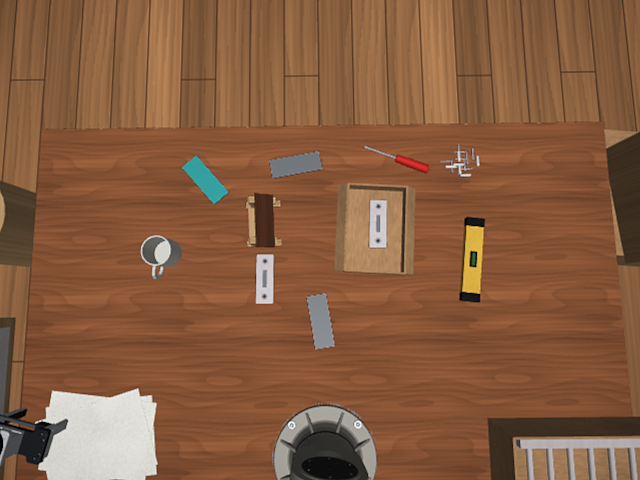

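View pics/scene0.png

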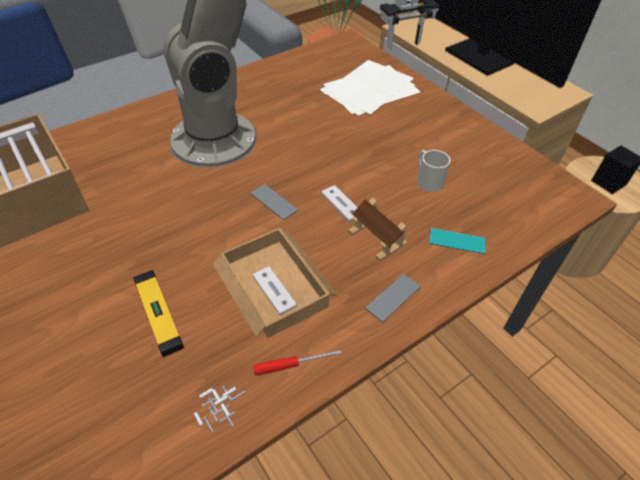

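Candidates for the separator in the top view: dark brown sheet (264,220) on the stand, grey sheets (296,164) and (320,321), and a teal one (205,180). Only the brown one lies on a stand. The top plate is at (265,279) and the lower plate at (378,224) in the carton. I'll confirm this and the slope direction in one enlarged crop.

```bash
cat > h.py <<'E'
import numpy as np,cv2,pickle
def ray(f,uv,z):
    d=f["orientation"]@np.linalg.inv(f["camera_matrix"])@np.array([uv[0],uv[1],1.])
    c=np.asarray(f["xyz"]); return c+d*(z-c[2])/d[2]
def proj(f,P):
    q=(np.atleast_2d(P)-f["xyz"])@np.asarray(f["orientation"]); p=q@f["camera_matrix"].T
    return p[:,:2]/p[:,2:]
E
python3 - <<'E'
import pickle,cv2,numpy as np
from h import *
d=pickle.load(open("f0.pkl","rb"))
a=cv2.resize(d["top"]["img"][180:310,235:415],None,fx=4.4,fy=4.4,interpolation=cv2.INTER_CUBIC)[:572,:792]
b=cv2.resize(d["scene"]["img"][170:270,310:450],None,fx=4,fy=4,interpolation=cv2.INTER_CUBIC)
a=cv2.resize(a,(480,347)); b=cv2.resize(b,(320,229))
c=np.zeros((580,800,3),np.uint8)
c[:347,:480]=a; c[:229,480:]=b
t=cv2.resize(d["top"]["img"][185:255,240:290],None,fx=6.2,fy=6.2,interpolation=cv2.INTER_CUBIC)[:340,:310]
c[235:235+t.shape[0],485:485+t.shape[1]]=t
cv2.imwrite("pics/crop1.png",c)
for n,zs in(("top_plate",.014),("low_plate",.019)):
  for cam in("top","scene"):
    im=d[cam]["img"].astype(int); m=((im.min(2)>150)&(im.max(2)-im.min(2)<40)).astype(np.uint8)
    k,L,st,ce=cv2.connectedComponentsWithStats(cv2.morphologyEx(m,cv2.MORPH_CLOSE,np.ones((7,7))))
    g={"top":{"top_plate":(265,279),"low_plate":(378,224)},"scene":{"top_plate":(342,202),"low_plate":(273,289)}}[cam][n]
    i=min(range(1,k),key=lambda j:np.hypot(*(ce[j]-g)) if st[j][4]>100 else 1e9)
    v,u=np.where(L==i); P=np.array([ray(d[cam],(x,y),zs)[:2] for x,y in zip(u,v)])
    r=cv2.minAreaRect((P*1000).astype(np.float32)); print(n,cam,st[i],np.round(P.mean(0),4),np.round(r[0],1),np.round(r[1],1),round(r[2],1))
E
```

```text
top_plate top [256 254  18  50 829] [0.4876 0.1687] [489.1 168.9] [ 48.6 139.3] 88.8
top_plate scene [322 186  35  34 524] [0.4861 0.1642] [489.4 165.6] [ 50.4 138.8] 88.8
low_plate top [369 200  18  48 825] [ 0.6428 -0.1589] [ 643.6 -158.3] [ 48.8 137.9] 88.3
low_plate scene [253 267  43  46 923] [ 0.6468 -0.1619] [ 644.9 -161.6] [ 50.2 139.5] 87.9
```

View pics/crop1.png

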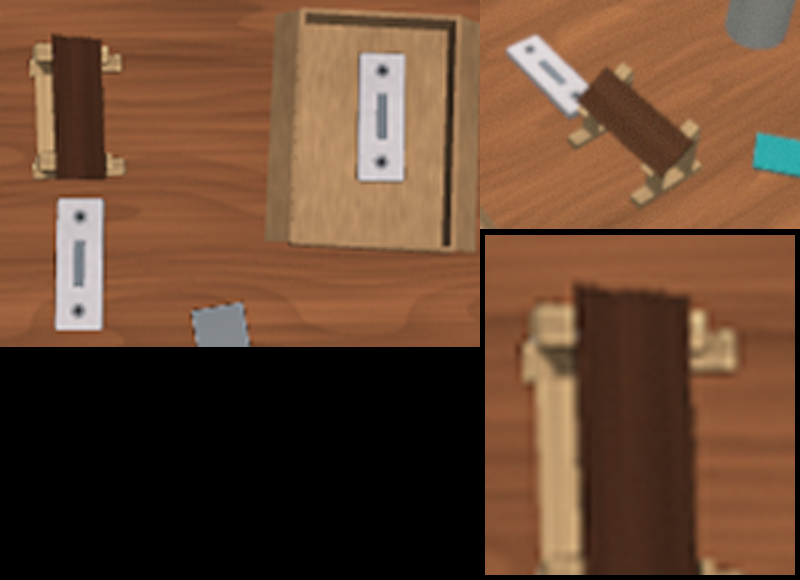

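```bash
cat > fit.py <<'E'
from h import *
from scipy.optimize import minimize
S=4
def corners(p,tilt,dims):
    x,y,z,yaw=p; c,s=np.cos(yaw),np.sin(yaw); t=np.radians(tilt)
    R=np.array([[c,-s,0],[s,c,0],[0,0,1]])@np.array([[np.cos(t),0,-np.sin(t)],[0,1,0],[np.sin(t),0,np.cos(t)]])
    B=np.array([[i,j,k] for i in(-.5,.5) for j in(-.5,.5) for k in(-.5,.5)])*dims
    return B@R.T+[x,y,z]
def fit(views,p0,tilt,dims):
    """views: list of (frame, float mask upscaled S)"""
    def cost(p):
        e=0
        for f,m in views:
            q=(proj(f,corners(p,tilt,dims))+.5)*S-.5
            r=np.zeros(m.shape,np.uint8); h=cv2.convexHull((q*16).round().astype(np.int32)); cv2.fillConvexPoly(r,h,1,shift=4)
            e+=1-(np.minimum(r,m).sum()/np.maximum(r,m).sum())
        return e
    sim=np.vstack([p0]+[np.array(p0)+d for d in np.diag([.01,.01,.008,.1])])
    best=minimize(cost,p0,method="Nelder-Mead",options=dict(initial_simplex=sim,xatol=1e-5,fatol=1e-5,maxiter=600))
    best=minimize(cost,best.x,method="Nelder-Mead",options=dict(initial_simplex=best.x+np.vstack([np.zeros(4),np.diag([.004,.004,.004,.03])]),xatol=1e-5,fatol=1e-5,maxiter=600))
    return best.x,best.fun
E
python3 - <<'E'
from fit import *
d=pickle.load(open("f0.pkl","rb"))
V=[]
for cam,g in(("top",(264,220)),("scene",(378,222))):
    im=cv2.resize(d[cam]["img"],None,fx=S,fy=S,interpolation=cv2.INTER_CUBIC)
    m=(im[:,:,2]<95).astype(np.uint8)   # red channel dark
    w=np.zeros_like(m); w[(g[1]-40)*S:(g[1]+40)*S,(g[0]-40)*S:(g[0]+40)*S]=1; m*=w
    m=cv2.morphologyEx(m,cv2.MORPH_OPEN,np.ones((9,9)))
    k,L,st,ce=cv2.connectedComponentsWithStats(m); i=1+np.argmax(st[1:,4]); print(cam,st[i]/S); V.append((d[cam],(L==i).astype(np.uint8)))
    cv2.imwrite(f"pics/m_{cam}.png",V[-1][1]*255)
for name,yaw in(("up +y",np.pi/2),("up -y",-np.pi/2)):
    x,e=fit(V,[.645,.16,.07,yaw],35,[.056,.15,.006]); print(name,np.round(x[:3],4),np.degrees(x[3]).round(2),round(e,4))
E
```

```text
top [ 253.5   193.5    21.25   54.   3909.  ]
scene [ 353.75  207.5    43.25   39.25 2034.5 ]
up +y [0.6493 0.1639 0.0637] 92.68 0.5921
up -y [0.6497 0.1645 0.0447] -87.81 0.36
```

```bash
python3 - <<'E'
from fit import *
d=pickle.load(open("f0.pkl","rb"))
out=[]
for cam,g in(("top",(264,220)),("scene",(378,222))):
    im=cv2.resize(d[cam]["img"],None,fx=8,fy=8,interpolation=cv2.INTER_CUBIC)
    m=cv2.resize(cv2.imread(f"pics/m_{cam}.png",0),None,fx=2,fy=2)
    cut=lambda a:a[(g[1]-36)*8:(g[1]+36)*8,(g[0]-25)*8:(g[0]+25)*8]
    a=cut(im).copy(); cs,_=cv2.findContours((cut(m)>127).astype(np.uint8),cv2.RETR_LIST,cv2.CHAIN_APPROX_NONE)
    cv2.drawContours(a,cs,-1,(0,255,0),1)
    for yaw,z,col in((90,.070,(0,0,255)),(-90,.070,(255,255,0))):
        q=(proj(d[cam],corners([.65,.164,z,np.radians(yaw+1.5)],35,[.056,.15,0]))+.5)*8-[(g[0]-25)*8,(g[1]-36)*8]
        cv2.polylines(a,[cv2.convexHull(q.round().astype(np.int32))],True,col,1)
    out.append(a)
cv2.imwrite("pics/ov.png",np.hstack(out))
E
```

```text
(no output)
```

View pics/ov.png

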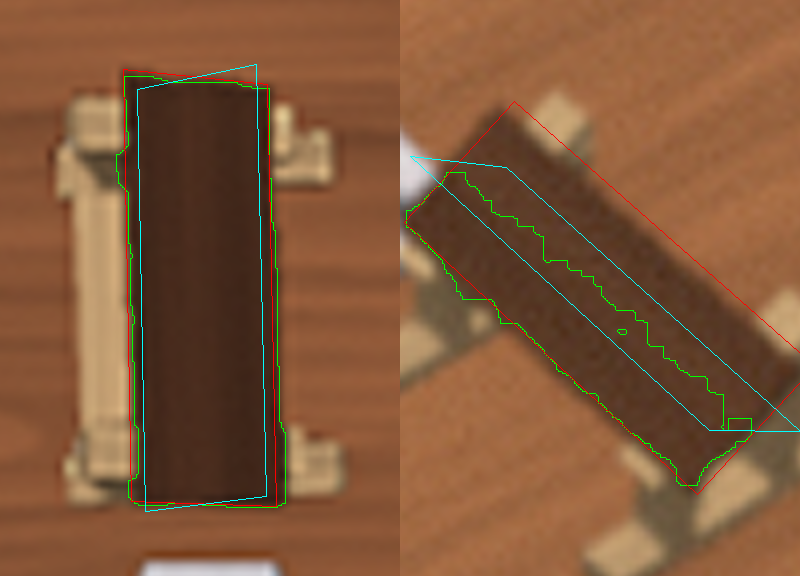

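The crop shows the brown sheet on the stand; the red outline (rising towards +y, low edge towards -y) fits it and the opposite hypothesis doesn't. I'll refine with a better scene mask.

```bash
python3 - <<'E'
from fit import *
d=pickle.load(open("f0.pkl","rb"))
for th in(105,115):
  V=[]
  for cam,g,t,k in(("top",(264,220),95,9),("scene",(378,222),th,17)):
    im=cv2.resize(cv2.GaussianBlur(d[cam]["img"],(3,3),.6),None,fx=S,fy=S,interpolation=cv2.INTER_CUBIC)
    m=(im[:,:,2]<t).astype(np.uint8)
    if cam=="scene": m&=(im[:,:,2].astype(int)-im[:,:,0]>22).astype(np.uint8)
    w=np.zeros_like(m); w[(g[1]-40)*S:(g[1]+40)*S,(g[0]-40)*S:(g[0]+40)*S]=1; m*=w
    m=cv2.morphologyEx(cv2.morphologyEx(m,cv2.MORPH_CLOSE,np.ones((9,9))),cv2.MORPH_OPEN,np.ones((k,k)))
    n,L,st,ce=cv2.connectedComponentsWithStats(m); i=1+np.argmax(st[1:,4]); V.append((d[cam],(L==i).astype(np.uint8)))
    print(cam,st[i]/S)
  for vs in(V,V[1:],V[:1]):
    x,e=fit(vs,[.65,.163,.07,np.radians(91.5)],35,[.056,.15,.006]); print(th,len(vs),np.round(x[:3],4),np.degrees(x[3]).round(2),round(e,4))
E
```

```text
top [ 252.5   193.5    22.25   54.   3870.25]
scene [ 355.25  202.     48.     43.25 3953.75]
105 2 [0.6496 0.1633 0.0645] 92.53 0.1829
105 1 [0.6527 0.1596 0.0702] 91.54 0.1175
105 1 [0.6506 0.1652 0.0534] 92.81 0.0583
top [ 252.5   193.5    22.25   54.   3870.25]
scene [ 354.75  201.5    49.25   45.75 4307.25]
115 2 [0.6487 0.1638 0.0642] 93.45 0.171
115 1 [0.6535 0.159  0.071 ] 92.92 0.1037
115 1 [0.6506 0.1652 0.0534] 92.81 0.0583
```

Emit:
drive_tool(motion=[{"dp": [0.9,-0.9,0.8],"dr": [0,0,5.6],"gripper": 1},{"dp": [1,-1,0.8],"dr": [0,0,5.6],"gripper": 1},{"dp": [1,-1,0.8],"dr": [0,0,5.6],"gripper": 1},{"dp": [1,-1,0.5],"dr": [0,0,0],"gripper": 1},{"dp": [1,-1,0],"dr": [0,0,0],"gripper": 1},{"dp": [1,-1,0],"dr": [0,0,0],"gripper": 1},{"dp": [1,-1,0],"dr": [0,0,0],"gripper": 1},{"dp": [1,-1,0],"dr": [0,0,0],"gripper": 1}])

```text
time_s: 0.77
tool_pos: [0.3617, 0.4504, 0.2762]
tcp_rot: [[-0.997, -0.072, -0.002], [-0.072, 0.997, -0.007], [0.003, -0.007, -1.0]]
force: [0.6, 1.1, 0.2]
finger_gap: 1.0
```

Emit:
drive_tool(motion=[{"dp": [1,-1,0],"dr": [0,0,0],"gripper": 1},{"dp": [1,-1,0],"dr": [0,0,0],"gripper": 1},{"dp": [1,-1,0],"dr": [0,0,0],"gripper": 1},{"dp": [1,-1,0],"dr": [0,0,0],"gripper": 1},{"dp": [1,-1,0],"dr": [0,0,0],"gripper": 1},{"dp": [1,-1,0],"dr": [0,0,0],"gripper": 1},{"dp": [1,-1,0],"dr": [0,0,0],"gripper": 1},{"dp": [1,-1,0],"dr": [0,0,0],"gripper": 1}])

```text
time_s: 1.43
tool_pos: [0.5687, 0.2374, 0.2756]
tcp_rot: [[-0.997, -0.072, -0.004], [-0.072, 0.997, -0.007], [0.004, -0.007, -1.0]]
force: [1.3, 1.2, 0.3]
finger_gap: 1.002
```

Emit:
drive_tool(motion=[{"dp": [1,-1,0],"dr": [0,0,0],"gripper": 1},{"dp": [1,-1,0],"dr": [0,0,0],"gripper": 1},{"dp": [0.8,-0.8,0],"dr": [0,0,-1.5],"gripper": 1},{"dp": [0.4,-0.4,0],"dr": [0,0,0],"gripper": 1},{"dp": [0,0,0],"dr": [0,0,0],"gripper": 1}])

```text
time_s: 1.85
tool_pos: [0.6554, 0.1441, 0.2739]
tcp_rot: [[-0.999, -0.037, -0.005], [-0.037, 0.999, -0.011], [0.005, -0.011, -1.0]]
force: [-0.2, -0.1, 0.1]
finger_gap: 1.001
```

```bash
python3 - <<'E'
from rig import robot
import cv2,pickle,numpy as np
f=robot.grab_frame("wrist"); pickle.dump(f,open("w1.pkl","wb")); cv2.imwrite("pics/w1.png",f["img"])
s=robot.sense(); print(s["time_s"],s["tool_pos"],s["tcp_rot"].round(3).tolist()); print(f["camera_matrix"].round(1).tolist(),f["xyz"],f["orientation"].round(3).tolist())
from h import *
print(proj(f,[[.651,.162,.07]]))
E
```

```text
1.9 [0.65455017 0.14516642 0.27372254] [[-0.999, -0.037, -0.005], [-0.037, 0.999, -0.011], [0.006, -0.011, -1.0]]
[[365.6, 0.0, 317.0], [0.0, 365.6, 240.6], [0.0, 0.0, 1.0]] [0.57656986 0.14406716 0.4532638 ] [[-0.038, 0.962, 0.27], [0.999, 0.04, -0.001], [-0.012, 0.27, -0.963]]
[[335.32052014 211.2764875 ]]
```

View pics/w1.png

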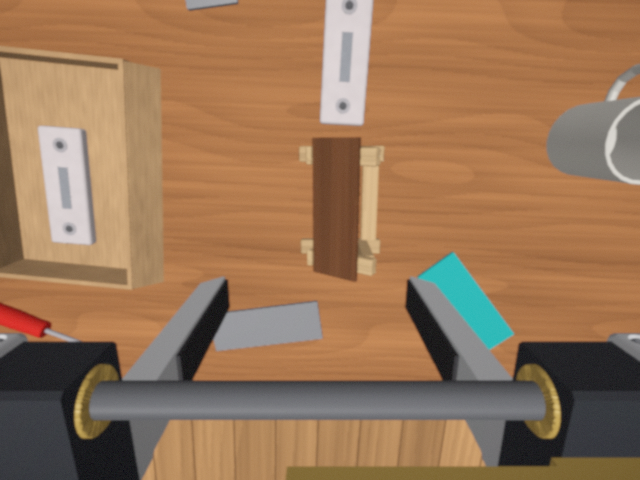

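The wrist view shows the sheet at about (336,208) with its raised edge on the right (+y side), and both plates visible. I'll fit the sheet with all views.

```bash
python3 - <<'E'
from fit import *
d=pickle.load(open("f0.pkl","rb")); w=pickle.load(open("w1.pkl","rb"))
print(w["img"][200,[290,300,308,312,316,330,350,358,362,366]].tolist())
V=[]
for f,g,t,k in((d["scene"],(378,222),112,17),(d["top"],(264,220),95,9),(w,(336,208),118,17)):
    im=cv2.resize(cv2.GaussianBlur(f["img"],(3,3),.6),None,fx=S,fy=S,interpolation=cv2.INTER_CUBIC)
    m=(im[:,:,2]<t).astype(np.uint8)
    if k==17: m&=(im[:,:,2].astype(int)-im[:,:,0]>22).astype(np.uint8)
    q=np.zeros_like(m); r=80 if f is w else 40; q[(g[1]-r)*S:(g[1]+r)*S,(g[0]-r//2-10)*S:(g[0]+r//2+10)*S]=1; m*=q
    m=cv2.morphologyEx(cv2.morphologyEx(m,cv2.MORPH_CLOSE,np.ones((9,9))),cv2.MORPH_OPEN,np.ones((k,k)))
    n,L,st,ce=cv2.connectedComponentsWithStats(m); i=1+np.argmax(st[1:,4]); V.append((f,(L==i).astype(np.uint8)))
    print(st[i]/S)
for vs in(V[2:],V[1:],V):
    x,e=fit(vs,[.651,.162,.07,np.radians(92)],35,[.056,.15,.006]); print(np.round(x[:3],4),np.degrees(x[3]).round(2),round(e,4))
cs=np.array([(313,138),(360,139),(356,281),(313,272)],float)
from scipy.optimize import least_squares
def res(p):
    C=corners(p,35,[.056,.15,.006]).reshape(2,2,2,3)[:,:,1]  # top face: x idx, y idx
    o=np.array([C[0,1],C[1,1],C[1,0],C[0,0]])
    return (proj(w,o)-cs).ravel()
r=least_squares(res,[.651,.162,.07,1.6]); print("corner fit",r.x[:3].round(4),np.degrees(r.x[3]).round(2),r.fun.round(1))
E
```

```text
[[80, 125, 180], [77, 122, 177], [75, 118, 174], [64, 102, 153], [44, 73, 113], [45, 71, 110], [47, 70, 111], [51, 79, 120], [113, 156, 189], [142, 187, 218]]
[ 354.75  201.5    49.     44.75 4212.25]
[ 252.5   193.5    22.25   54.   3870.25]
[  314.25   138.75    45.75   139.75 20848.25]
[0.6527 0.1633 0.0346] 92.35 0.1504
[0.6517 0.1637 0.0494] 92.35 0.2286
[0.6494 0.1636 0.063 ] 92.51 0.3794
corner fit [0.6513 0.1631 0.0643] 92.2 [ 0.3  0.4 -0.3 -0.6 -0.6  0.9  0.7 -0.7]
```

Emit:
drive_tool(motion=[{"dp": [0,-0.4,-0.6],"dr": [7,0.3,0],"gripper": 1},{"dp": [0,-0.4,-0.6],"dr": [7,0.3,0],"gripper": 1},{"dp": [0,-0.4,-0.6],"dr": [7,0.3,0],"gripper": 1},{"dp": [0,-0.4,-0.6],"dr": [7,0.3,0],"gripper": 1},{"dp": [0,-0.3,-0.6],"dr": [5,0.2,0],"gripper": 1},{"dp": [0,0,0],"dr": [0,0,0],"gripper": 1},{"dp": [0,0,0],"dr": [0,0,0],"gripper": 1}])

```text
time_s: 2.48
tool_pos: [0.6513, 0.1118, 0.1975]
tcp_rot: [[-0.999, -0.046, -0.022], [-0.051, 0.83, 0.556], [-0.007, 0.556, -0.831]]
force: [1.3, 0.7, 1.3]
finger_gap: 1.002
```

```bash
cat >> h.py <<'E'
from scipy.spatial.transform import Rotation as Ro
def goal(s,p,x=None,y=None,z=None):
    """units/turn needed to reach TCP p and axes (jaw y, approach z)"""
    z=np.array(z,float);z/=np.linalg.norm(z);y=np.array(y,float);y-=z*(y@z);y/=np.linalg.norm(y)
    R=np.column_stack([np.cross(y,z),y,z])
    print("t",s["time_s"],"tcp",s["tool_pos"].round(4),"dp(25mm)",((np.array(p)-s["tool_pos"])/.025).round(2),"dr",np.degrees(Ro.from_matrix(R@s["tcp_rot"].T).as_rotvec()).round(2),"F",s["force"].round(1),"gap",round(s["finger_gap"],3))
E
python3 - <<'E'
from rig import robot
from h import *
goal(robot.sense(),[.651,.170,.059],y=[-.04,.999,.7],z=[-.023,.573,-.819])
E
```

```text
t 2.4833 tcp [0.6513 0.1118 0.1975] dp(25mm) [-0.01  2.33 -5.54] dr [ 1.19  0.49 -0.6 ] F [1.3 0.7 1.3] gap 1.002
```

Emit:
drive_tool(motion=[{"dp": [0,-0.6,-0.4],"dr": [1.2,0.5,-0.6],"gripper": 1},{"dp": [0,-0.45,-0.35],"dr": [0,0,0],"gripper": 1},{"dp": [0,0.5,-0.7],"dr": [0,0,0],"gripper": 1},{"dp": [0,0.5,-0.7],"dr": [0,0,0],"gripper": 1},{"dp": [0,0.5,-0.7],"dr": [0,0,0],"gripper": 1},{"dp": [0,0,0],"dr": [0,0,0],"gripper": 1},{"dp": [0,0,0],"dr": [0,0,0],"gripper": 1}])

```text
time_s: 3.07
tool_pos: [0.6497, 0.1323, 0.1271]
tcp_rot: [[-0.999, -0.046, -0.029], [-0.055, 0.822, 0.567], [-0.002, 0.568, -0.823]]
force: [0.4, -0.4, -0.4]
finger_gap: 1.002
```

```bash
python3 - <<'E'
from rig import robot
from h import *
f=robot.grab_frame("wrist"); pickle.dump(f,open("w2.pkl","wb")); 
from fit import corners
C=corners([.651,.163,.069,np.radians(92.3)],35,[.056,.15,.006]).reshape(2,2,2,3)[:,:,1]
q=proj(f,C.reshape(4,3)); print(q.round(0).tolist())
im=f["img"].copy(); cv2.polylines(im,[q[[0,1,3,2]].round().astype(np.int32)],True,(0,255,0),1); cv2.imwrite("pics/w2.png",im)
goal(robot.sense(),[.651,.170,.059],y=[-.04,.999,.7],z=[-.023,.573,-.819])
E
```

```text
[[267.0, 354.0], [262.0, 148.0], [342.0, 355.0], [349.0, 149.0]]
t 3.1167 tcp [0.6495 0.1328 0.1272] dp(25mm) [ 0.06  1.49 -2.73] dr [ 0.34  0.13 -0.87] F [-0.4  1.1 -0.5] gap 1.0
```

View pics/w2.png

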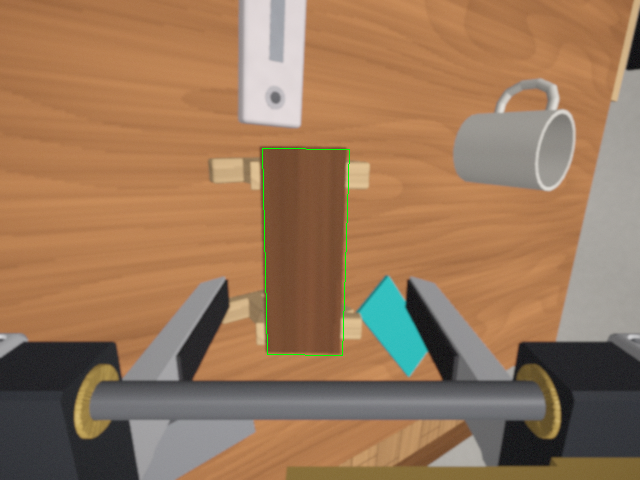

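Overlay matches the sheet edges within about 1 px (corners (262,148) to (342,355)), so the pose is confirmed.

Emit:
drive_tool(motion=[{"dp": [0.06,-0.28,-0.2],"dr": [0.3,0,-0.9],"gripper": 1},{"dp": [0,0.44,-0.63],"dr": [0,0,0],"gripper": 1},{"dp": [0,0.44,-0.63],"dr": [0,0,0],"gripper": 1},{"dp": [0,0.44,-0.63],"dr": [0,0,0],"gripper": 1},{"dp": [0,0.4,-0.6],"dr": [0,0,0],"gripper": 1},{"dp": [0,0,0],"dr": [0,0,0],"gripper": 1},{"dp": [0,0,0],"dr": [0,0,0],"gripper": 1}])

```text
time_s: 3.7
tool_pos: [0.6566, 0.1626, 0.0648]
tcp_rot: [[-0.999, -0.034, -0.006], [-0.031, 0.821, 0.57], [-0.014, 0.57, -0.822]]
force: [0.4, -0.2, 0.9]
finger_gap: 1.003
```

```bash
python3 - <<'E'
from rig import robot
from h import *
goal(robot.sense(),[.651,.170,.059],y=[-.04,.999,.7],z=[-.023,.573,-.819])
E
```

```text
t 3.7 tcp [0.6566 0.1626 0.0648] dp(25mm) [-0.22  0.3  -0.23] dr [0.23 0.83 0.52] F [ 0.4 -0.2  0.9] gap 1.003
```

Emit:
drive_tool(motion=[{"dp": [-0.2,0.3,-0.23],"dr": [0.2,0.8,0.5],"gripper": 1},{"dp": [0,0,0],"dr": [0,0,0],"gripper": 1},{"dp": [0,0,0],"dr": [0,0,0],"gripper": 1}])

```text
time_s: 3.95
tool_pos: [0.653, 0.1676, 0.0613]
tcp_rot: [[-0.999, -0.032, -0.02], [-0.038, 0.819, 0.572], [-0.002, 0.573, -0.82]]
force: [1.1, -1.0, -0.2]
finger_gap: 1.0
```

```bash
python3 - <<'E'
from rig import robot
from h import *
goal(robot.sense(),[.651,.170,.059],y=[-.04,.999,.7],z=[-.023,.573,-.819])
E
```

```text
t 3.95 tcp [0.653  0.1676 0.0613] dp(25mm) [-0.08  0.1  -0.09] dr [0.06 0.13 0.14] F [ 1.1 -1.  -0.2] gap 1.0
```

Good; close.

Emit:
drive_tool(motion=[{"dp": [-0.06,0.06,-0.08],"dr": [0,0,0],"gripper": 1},{"dp": [0,0,0],"dr": [0,0,0],"gripper": -1},{"dp": [0,0,0],"dr": [0,0,0],"gripper": -1},{"dp": [0,0,0],"dr": [0,0,0],"gripper": -1},{"dp": [0,0,0],"dr": [0,0,0],"gripper": -1},{"dp": [0,0,0],"dr": [0,0,0],"gripper": -1},{"dp": [0,0,0],"dr": [0,0,0],"gripper": -1},{"dp": [0,0,0],"dr": [0,0,0],"gripper": -1}])

```text
time_s: 4.62
tool_pos: [0.6526, 0.1677, 0.0612]
tcp_rot: [[-0.999, -0.032, -0.016], [-0.036, 0.819, 0.572], [-0.005, 0.572, -0.82]]
force: [-0.3, 0.0, 0.2]
finger_gap: 0.593
```

Emit:
drive_tool(motion=[{"dp": [0,0,0],"dr": [0,0,0],"gripper": -1},{"dp": [0,0,0],"dr": [0,0,0],"gripper": -1},{"dp": [0,0,0],"dr": [0,0,0],"gripper": -1},{"dp": [0,0,0],"dr": [0,0,0],"gripper": -1}])

```text
time_s: 4.95
tool_pos: [0.6526, 0.1677, 0.0612]
tcp_rot: [[-0.999, -0.032, -0.016], [-0.036, 0.819, 0.572], [-0.005, 0.572, -0.82]]
force: [-0.8, 0.2, 0.8]
finger_gap: 0.592
```

Emit:
drive_tool(motion=[{"dp": [0,-0.3,0.43],"dr": [0,0,0],"gripper": -1},{"dp": [0,-0.55,0.8],"dr": [0,0,0],"gripper": -1},{"dp": [0,-0.55,0.8],"dr": [0,0,0],"gripper": -1},{"dp": [0,-0.55,0.8],"dr": [0,0,0],"gripper": -1},{"dp": [0,-0.5,0.8],"dr": [-5,-0.2,0],"gripper": -1},{"dp": [0,-0.5,0.8],"dr": [-6,-0.2,0],"gripper": -1},{"dp": [0,-0.7,0.4],"dr": [-6,-0.2,0],"gripper": -1},{"dp": [0,-0.8,0.2],"dr": [-6,-0.2,0],"gripper": -1}])

```text
time_s: 5.62
tool_pos: [0.6502, 0.0424, 0.1941]
tcp_rot: [[-1.0, -0.02, -0.003], [-0.021, 0.981, 0.193], [-0.001, 0.193, -0.981]]
force: [-0.4, 0.5, -0.9]
finger_gap: 0.589
```

Emit:
drive_tool(motion=[{"dp": [0,-0.8,0],"dr": [-6,-0.2,0],"gripper": -1},{"dp": [0,-0.8,0],"dr": [-5,-0.2,0],"gripper": -1},{"dp": [0,-0.8,0],"dr": [0,0,0],"gripper": -1},{"dp": [0,-0.6,0],"dr": [0,0,0],"gripper": -1},{"dp": [0,0,0],"dr": [0,0,0],"gripper": -1},{"dp": [0,0,0],"dr": [0,0,0],"gripper": -1}])

```text
time_s: 6.12
tool_pos: [0.6525, -0.0377, 0.2049]
tcp_rot: [[-1.0, -0.021, 0.017], [-0.021, 1.0, -0.013], [-0.016, -0.014, -1.0]]
force: [-1.1, 0.3, -0.5]
finger_gap: 0.593
```

```bash
python3 - <<'E'
from rig import robot
from h import *
f=robot.grab_frame("wrist"); pickle.dump(f,open("w3.pkl","wb")); cv2.imwrite("pics/w3.png",f["img"])
goal(robot.sense(),[.6445,-.160,.15],y=[np.cos(np.radians(88.1)),np.sin(np.radians(88.1)),0],z=[0,0,-1])
E
```

```text
t 6.1667 tcp [ 0.6525 -0.0381  0.2049] dp(25mm) [-0.32 -4.88 -2.2 ] dr [ 0.8   0.94 -3.07] F [-1.  -0.8 -0.4] gap 0.59
```

View pics/w3.png

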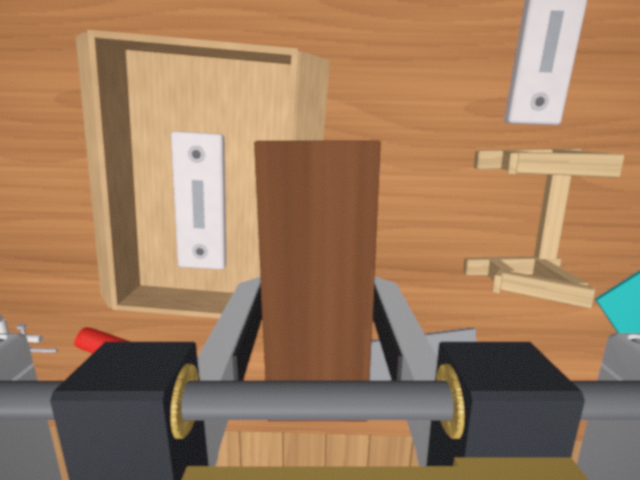

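Sheet is held square, near end at row 141 (columns 255–380). The lower plate is clear at (199,200).

```bash
cat > pl.py <<'E'
from h import *
def plate(f,g,z,th=150,sp=45):
    im=f["img"].astype(int); m=((im.min(2)>th)&(im.max(2)-im.min(2)<sp)).astype(np.uint8)
    m=cv2.morphologyEx(m,cv2.MORPH_CLOSE,np.ones((17,17)))
    k,L,st,ce=cv2.connectedComponentsWithStats(m); i=min(range(1,k),key=lambda j:np.hypot(*(ce[j]-g)) if st[j][4]>300 else 1e9)
    c=max(cv2.findContours((L==i).astype(np.uint8),cv2.RETR_EXTERNAL,cv2.CHAIN_APPROX_NONE)[0],key=len)[:,0]
    P=np.array([ray(f,p,z)[:2]*1000 for p in c],np.float32); r=cv2.minAreaRect(P)
    return np.round(r[0],1),np.round(r[1],1),round(r[2],1),st[i].tolist()
E
python3 - <<'E'
from pl import *
w=pickle.load(open("w3.pkl","rb")); w1=pickle.load(open("w1.pkl","rb"))
print(plate(w,(199,200),.019,130),plate(w1,(66,186),.019,130), plate(w,(545,60),.014,130))
zs=.2049+.012+.003
for u in((255,141),(317,141),(380,141)): print(ray(w,u,zs).round(4))
print(ray(w,(264,400),zs),ray(w,(370,400),zs))
E
```

```text
(array([ 644.7, -158.8]), array([ 51.7, 139.8]), 87.8, [171, 131, 55, 139, 6927]) (array([ 645. , -158.6]), array([ 51.7, 140.1]), 87.8, [38, 125, 55, 120, 5018]) (array([508.6, 164.2]), array([ 52.5, 103.6]), 89.3, [506, 0, 81, 125, 7203])
[ 0.5752 -0.065   0.2199]
[ 0.5746 -0.0383  0.2199]
[ 0.574  -0.0113  0.2199]
[ 0.70960273 -0.06382761  0.2199    ] [ 0.70768033 -0.0070059   0.2199    ]
```

```bash
python3 - <<'E'
from h import *
from scipy.optimize import least_squares
w=pickle.load(open("w3.pkl","rb")); r=w["img"][:,:,2].astype(float); L=[];Rr=[];
r=cv2.GaussianBlur(r,(1,7),0)
def cross(a,x0,th):  # subpixel crossing near x0
    for x in range(x0-8,x0+8):
        if (a[x]-th)*(a[x+1]-th)<=0: return x+(a[x]-th)/(a[x]-a[x+1])
for v in list(range(148,270,10)):
    th=(r[v,318]+r[v,235])/2 if v>150 else 130
    print(v,r[v,318].round(),r[v,240].round(),cross(r[v],int(256+(v-148)*.04),140),cross(r[v],int(379-(v-148)*.035),140))
print("near rows",[cross(r[:,u],141,140) for u in(270,300,330,365)])
for v in(395,400,410): print(v,r[v,255:275:2].round(),r[v,360:380:2].round())
E
```

```text
148 134.0 219.0 254.8584450402145 379.3814126394052
158 135.0 220.0 255.52099644128114 379.13811074918567
168 133.0 219.0 255.83709411117226 378.3288062902073
178 134.0 223.0 256.5088282504013 377.73275109170305
188 134.0 224.0 256.7822922983626 377.4678510998308
198 132.0 219.0 257.4715162138475 376.8526740665994
208 134.0 218.0 257.8574635241302 376.7695390781563
218 133.0 212.0 258.3710359408034 376.08116113744074
228 131.0 214.0 258.7694204685573 376.010165184244
238 132.0 212.0 259.3333333333333 375.14605344934745
248 131.0 213.0 259.6551724137931 375.05500982318273
258 132.0 213.0 260.2352941176471 374.52698145025295
268 131.0 212.0 260.6769784172662 374.3452566096423
near rows [np.float64(141.75836431226764), np.float64(140.87540279269604), np.float64(141.54060324825986), np.float64(141.07601351351352)]
395 [110. 111. 110. 110. 110. 109. 111. 110. 110. 111.] [110. 110. 110. 110. 110. 109. 110. 110. 111. 111.]
400 [120. 120. 120. 121. 121. 121. 120. 121. 121. 121.] [120. 120. 120. 121. 121. 121. 122. 121. 120. 121.]
410 [140. 141. 140. 141. 140. 141. 140. 140. 140. 141.] [138. 139. 137. 138. 138. 138. 138. 137. 138. 138.]
```

```bash
python3 - <<'E'
from h import *
from scipy.optimize import least_squares
w=pickle.load(open("w3.pkl","rb"))
r=w["img"][:,:,2].astype(int)
print("far col320",w["img"][412:430:2,320].tolist())
vs=np.array([148,168,188,208,228,248,268]);Lx=np.array([254.9,255.9,256.8,257.8,258.8,259.7,260.7]);Rx=np.array([379.4,378.4,377.4,376.7,375.9,375.0,374.3])
def res(p,far=419.5):
    x,y,z,a,b,c=p; R=Ro.from_euler("ZYX",[a,b,c]).as_matrix()
    C=np.array([[i*.075,j*.028,0] for i,j in((-1,-1),(-1,1),(1,-1),(1,1))])@R.T+[x,y,z]
    q=proj(w,C); e=[]
    for (p0,p1),X in(((0,2),Lx),((1,3),Rx)):
        e+=list(np.interp(vs,[q[p0,1],q[p1,1]],[q[p0,0],q[p1,0]])-X)
    e+=[2*((q[0,1]+q[1,1])/2-141.3),2*((q[2,1]+q[3,1])/2-far)]
    e+=[c*200/3]
    return np.array(e)
for far in(418,421):
    s=least_squares(res,[.65,-.038,.22,0,0,0],args=(far,)); print(far,s.x[:3].round(4),np.degrees(s.x[3:]).round(2),np.abs(s.fun).max().round(2))
E
```

```text
far col320 [[145, 141, 140], [136, 133, 132], [129, 125, 123], [121, 117, 118], [89, 105, 140], [81, 125, 180], [83, 128, 185], [85, 133, 189], [84, 128, 183]]
418 [ 0.6499 -0.0365  0.2141] [ 1.44 -0.82 -0.  ] 0.18
421 [ 0.6499 -0.0365  0.2149] [ 1.46 -1.86  0.  ] 0.27
```

Emit:
drive_tool(motion=[{"dp": [-0.05,-0.9,0],"dr": [0.4,0.5,-1.5],"gripper": -1},{"dp": [-0.05,-0.9,0],"dr": [0.4,0.4,-1.5],"gripper": -1},{"dp": [-0.05,-0.9,0],"dr": [0,0,-0.5],"gripper": -1},{"dp": [-0.05,-0.9,0],"dr": [0,0,0],"gripper": -1},{"dp": [0,-0.9,-0.6],"dr": [0,0,0],"gripper": -1},{"dp": [0,-0.4,-0.8],"dr": [0,0,0],"gripper": -1},{"dp": [0,0,-0.6],"dr": [0,0,0],"gripper": -1},{"dp": [0,0,0],"dr": [0,0,0],"gripper": -1}])

```text
time_s: 6.83
tool_pos: [0.6464, -0.1635, 0.153]
tcp_rot: [[-0.999, 0.046, -0.0], [0.046, 0.999, 0.008], [0.001, 0.008, -1.0]]
force: [-0.3, 1.5, -0.2]
finger_gap: 0.589
```

```bash
python3 - <<'E'
from rig import robot
from h import *
a=np.radians(87.7)
goal(robot.sense(),[.6474,-.161,.06],y=[np.cos(a),np.sin(a),0],z=[0,0,-1])
E
```

```text
t 6.8333 tcp [ 0.6464 -0.1635  0.153 ] dp(25mm) [ 0.04  0.1  -3.72] dr [-0.46 -0.02  0.35] F [-0.3  1.5 -0.2] gap 0.589
```

Emit:
drive_tool(motion=[{"dp": [0.04,0.1,-0.6],"dr": [-0.4,0,0.3],"gripper": -1},{"dp": [0,0,-0.8],"dr": [0,0,0],"gripper": -1},{"dp": [0,0,-0.8],"dr": [0,0,0],"gripper": -1},{"dp": [0,0,-0.8],"dr": [0,0,0],"gripper": -1},{"dp": [0,0,-0.4],"dr": [0,0,0],"gripper": -1},{"dp": [0,0,0],"dr": [0,0,0],"gripper": -1},{"dp": [0,0,0],"dr": [0,0,0],"gripper": -1}])

```text
time_s: 7.42
tool_pos: [0.649, -0.1584, 0.0683]
tcp_rot: [[-0.999, 0.042, 0.001], [0.042, 0.999, 0.005], [-0.001, 0.005, -1.0]]
force: [-0.4, 0.3, -0.4]
finger_gap: 0.595
```

```bash
python3 - <<'E'
from rig import robot
from h import *
a=np.radians(87.7)
goal(robot.sense(),[.6474,-.161,.012],y=[np.cos(a),np.sin(a),0],z=[0,0,-1])
f=robot.grab_frame("wrist"); pickle.dump(f,open("w4.pkl","wb")); cv2.imwrite("pics/w4.png",f["img"])
E
```

```text
t 7.4167 tcp [ 0.649  -0.1584  0.0683] dp(25mm) [-0.07 -0.1  -2.25] dr [-0.31  0.07  0.13] F [-0.4  0.3 -0.4] gap 0.595
```

View pics/w4.png

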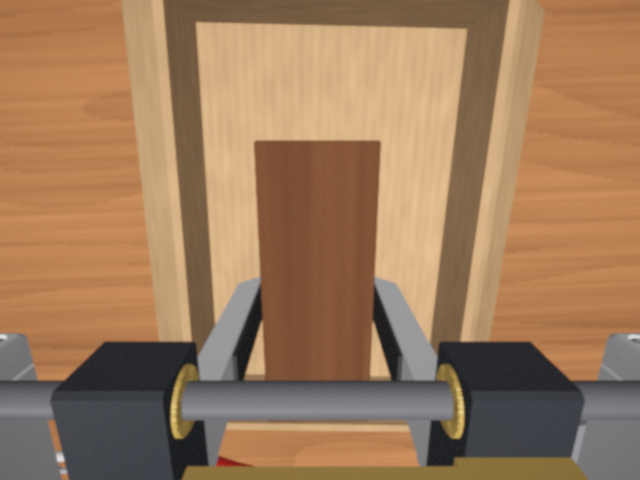

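Plate is hidden beneath the held sheet; the sheet is in line with the carton. Descend slowly watching force.

Emit:
drive_tool(motion=[{"dp": [-0.07,-0.1,-0.4],"dr": [-0.3,0,0.1],"gripper": -1},{"dp": [0,0,-0.6],"dr": [0,0,0],"gripper": -1},{"dp": [0,0,-0.5],"dr": [0,0,0],"gripper": -1},{"dp": [0,0,-0.2],"dr": [0,0,0],"gripper": -1},{"dp": [0,0,0],"dr": [0,0,0],"gripper": -1},{"dp": [0,0,0],"dr": [0,0,0],"gripper": -1}])

```text
time_s: 7.97
tool_pos: [0.6488, -0.1611, 0.0246]
tcp_rot: [[-0.999, 0.04, 0.005], [0.04, 0.999, -0.0], [-0.005, -0.0, -1.0]]
force: [-0.1, -0.8, -0.7]
finger_gap: 0.592
```

```bash
python3 - <<'E'
from rig import robot
from h import *
a=np.radians(87.7)
goal(robot.sense(),[.6474,-.161,.016],y=[np.cos(a),np.sin(a),0],z=[0,0,-1])
E
```

```text
t 7.9667 tcp [ 0.6488 -0.1611  0.0246] dp(25mm) [-0.06  0.   -0.35] dr [ 0.03  0.31 -0.  ] F [-0.1 -0.8 -0.7] gap 0.592
```

Emit:
drive_tool(motion=[{"dp": [-0.05,0,-0.1],"dr": [0,0.3,0],"gripper": -1},{"dp": [0,0,-0.08],"dr": [0,0,0],"gripper": -1},{"dp": [0,0,-0.08],"dr": [0,0,0],"gripper": -1},{"dp": [0,0,0],"dr": [0,0,0],"gripper": -1}])

```text
time_s: 8.3
tool_pos: [0.6478, -0.1613, 0.0181]
tcp_rot: [[-0.999, 0.04, 0.0], [0.04, 0.999, -0.001], [-0.0, -0.001, -1.0]]
force: [0.3, 0.6, -1.2]
finger_gap: 0.593
```

Emit:
drive_tool(motion=[{"dp": [0,0,-0.06],"dr": [0,0,0],"gripper": -1},{"dp": [0,0,-0.06],"dr": [0,0,0],"gripper": -1},{"dp": [0,0,0],"dr": [0,0,0],"gripper": -1}])

```text
time_s: 8.55
tool_pos: [0.6482, -0.1614, 0.0153]
tcp_rot: [[-0.999, 0.04, 0.001], [0.04, 0.999, -0.001], [-0.001, -0.001, -1.0]]
force: [-0.4, -0.2, -0.7]
finger_gap: 0.59
```

Emit:
drive_tool(motion=[{"dp": [-0.02,0,-0.05],"dr": [0,0,0],"gripper": -1},{"dp": [0,0,-0.03],"dr": [0,0,0],"gripper": -1},{"dp": [0,0,0],"dr": [0,0,0],"gripper": -1}])

```text
time_s: 8.8
tool_pos: [0.6478, -0.1614, 0.0133]
tcp_rot: [[-0.999, 0.04, 0.001], [0.04, 0.999, -0.001], [-0.001, -0.001, -1.0]]
force: [-0.4, 0.7, -1.1]
finger_gap: 0.591
```

Emit:
drive_tool(motion=[{"dp": [0,0,-0.05],"dr": [0,0,0],"gripper": -1},{"dp": [0,0,0],"dr": [0,0,0],"gripper": -1}])

```text
time_s: 8.97
tool_pos: [0.6478, -0.1614, 0.012]
tcp_rot: [[-0.999, 0.04, 0.002], [0.04, 0.999, -0.001], [-0.002, -0.001, -1.0]]
force: [1.2, -0.2, -0.5]
finger_gap: 0.586
```

Emit:
drive_tool(motion=[{"dp": [0,0,-0.05],"dr": [0,0,0],"gripper": -1},{"dp": [0,0,0],"dr": [0,0,0],"gripper": -1}])

```text
time_s: 9.13
tool_pos: [0.6481, -0.1615, 0.0121]
tcp_rot: [[-0.999, 0.04, 0.002], [0.04, 0.999, -0.0], [-0.002, -0.0, -1.0]]
force: [-0.8, 0.5, -0.8]
finger_gap: 0.59
```

Emit:
drive_tool(motion=[{"dp": [0,0,-0.04],"dr": [0,0,0],"gripper": -1},{"dp": [0,0,0],"dr": [0,0,0],"gripper": -1}])

```text
time_s: 9.3
tool_pos: [0.6485, -0.1616, 0.012]
tcp_rot: [[-0.999, 0.04, 0.003], [0.04, 0.999, -0.0], [-0.003, -0.0, -1.0]]
force: [-0.1, -0.0, -0.9]
finger_gap: 0.591
```

Emit:
drive_tool(motion=[{"dp": [-0.02,0,-0.08],"dr": [0,0,0],"gripper": -1},{"dp": [0,0,-0.08],"dr": [0,0,0],"gripper": -1}])

```text
time_s: 9.47
tool_pos: [0.649, -0.1617, 0.0109]
tcp_rot: [[-0.999, 0.041, 0.005], [0.041, 0.999, 0.001], [-0.005, 0.001, -1.0]]
force: [-18.7, 6.0, 39.6]
finger_gap: 0.582
```

Emit:
drive_tool(motion=[{"dp": [0,0,-0.06],"dr": [0,0.2,0],"gripper": -1},{"dp": [0,0,0],"dr": [0,0,0],"gripper": -1}])

```text
time_s: 9.63
tool_pos: [0.6491, -0.1616, 0.0113]
tcp_rot: [[-0.999, 0.041, 0.003], [0.041, 0.999, 0.002], [-0.003, 0.002, -1.0]]
force: [-0.7, 0.8, -0.5]
finger_gap: 0.591
```

Emit:
drive_tool(motion=[{"dp": [0,0,0],"dr": [0,0,0],"gripper": 0.3},{"dp": [0,0,0],"dr": [0,0,0],"gripper": 0.4},{"dp": [0,0,0],"dr": [0,0,0],"gripper": 0.6},{"dp": [0,0,0],"dr": [0,0,0],"gripper": 0.6}])

```text
time_s: 9.97
tool_pos: [0.6492, -0.1617, 0.0109]
tcp_rot: [[-0.999, 0.041, 0.003], [0.041, 0.999, 0.001], [-0.003, 0.002, -1.0]]
force: [-0.6, -0.5, -0.4]
finger_gap: 0.79
```

Emit:
drive_tool(motion=[{"dp": [0,0,0.4],"dr": [0,0,0],"gripper": 0.6},{"dp": [0,0,0.8],"dr": [0,0,0],"gripper": 0.6},{"dp": [0,0,1],"dr": [0,0,0],"gripper": 0.6},{"dp": [0,0,1],"dr": [0,0,0],"gripper": 1},{"dp": [0,0,1],"dr": [0,0,0],"gripper": 1},{"dp": [-0.5,0.3,1],"dr": [0,0,0],"gripper": 1},{"dp": [-0.8,0.8,0.8],"dr": [0,0,0],"gripper": 1},{"dp": [-0.8,1,0],"dr": [0,0,0],"gripper": 1}])

```text
time_s: 10.63
tool_pos: [0.5948, -0.1136, 0.1686]
tcp_rot: [[-0.999, 0.047, 0.0], [0.047, 0.999, -0.002], [-0.0, -0.002, -1.0]]
force: [0.8, 0.9, 0.3]
finger_gap: 0.997
```

Emit:
drive_tool(motion=[{"dp": [-0.5,1,0],"dr": [0,0,0],"gripper": 1},{"dp": [-0.5,1,0],"dr": [0,0,0],"gripper": 1},{"dp": [-0.5,1,0],"dr": [0,0,0],"gripper": 1},{"dp": [-0.5,1,0],"dr": [0,0,0],"gripper": 1},{"dp": [-0.5,1,0],"dr": [0,0,0],"gripper": 1},{"dp": [0,0,0],"dr": [0,0,0],"gripper": 1},{"dp": [0,0,0],"dr": [0,0,0],"gripper": 1}])

```text
time_s: 11.22
tool_pos: [0.5261, 0.0199, 0.1756]
tcp_rot: [[-0.999, 0.046, 0.007], [0.046, 0.999, 0.002], [-0.007, 0.003, -1.0]]
force: [-0.4, -0.5, -0.2]
finger_gap: 1.001
```

```bash
python3 - <<'E'
from rig import robot
from h import *
f=robot.grab_frame("wrist"); g=robot.grab_frame("top"); h=robot.grab_frame("scene"); pickle.dump((f,g,h),open("w5.pkl","wb"))
a=np.radians(88.9)
goal(robot.sense(),[.488,.167,.06],y=[np.cos(a),np.sin(a),0],z=[0,0,-1])
b=cv2.resize(g["img"][170:310,240:430],None,fx=2.6,fy=2.6); c=np.zeros((480,800,3),np.uint8); c[:364,:494]=b
c2=cv2.resize(f["img"],(400,300)); s=cv2.resize(h["img"][220:340,205:340],None,fx=2.2,fy=2.2)
o=np.zeros((600,800,3),np.uint8); o[:364,:494]=b; o[:s.shape[0],500:500+s.shape[1]]=s; o[300:,400:]=c2
cv2.imwrite("pics/c5.png",o)
E
```

```text
t 11.3667 tcp [0.5267 0.0184 0.1751] dp(25mm) [-1.55  5.94 -4.61] dr [-0.11  0.37  1.64] F [-0.2 -0.4  0.8] gap 0.998
```

View pics/c5.png

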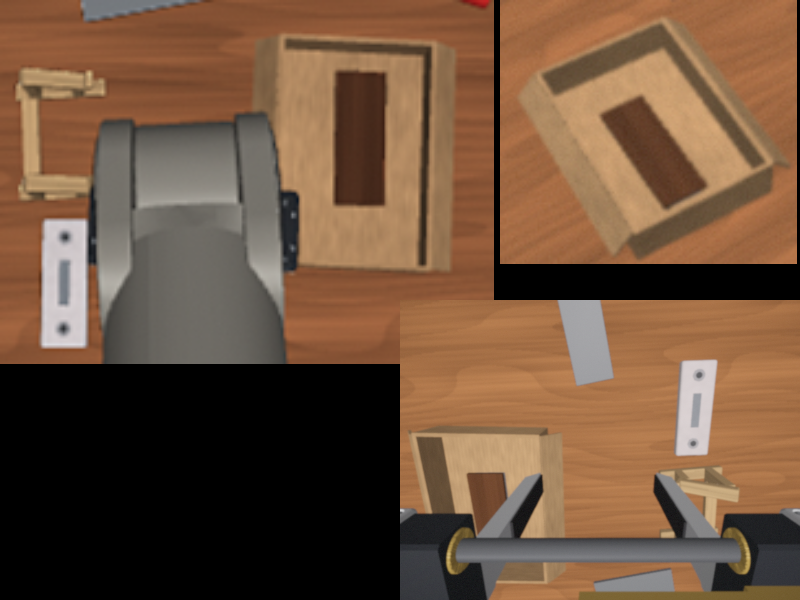

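Sheet lies flat and fully covers the lower plate (top crop (360,138), scene crop (653,152)). I'll measure it in the same cameras used for the plate, and the top plate in the wrist view.

```bash
cat > sh.py <<'E'
from h import *
def sheet(f,g,z,t,r):
    im=cv2.resize(f["img"],None,fx=4,fy=4,interpolation=cv2.INTER_CUBIC).astype(int)
    m=(im[:,:,2]<t).astype(np.uint8); w=np.zeros_like(m); w[(g[1]-r)*4:(g[1]+r)*4,(g[0]-r)*4:(g[0]+r)*4]=1
    m=cv2.morphologyEx(cv2.morphologyEx(m*w,cv2.MORPH_CLOSE,np.ones((9,9))),cv2.MORPH_OPEN,np.ones((17,17)))
    k,L,st,ce=cv2.connectedComponentsWithStats(m); i=1+np.argmax(st[1:,4])
    c=max(cv2.findContours((L==i).astype(np.uint8),cv2.RETR_EXTERNAL,cv2.CHAIN_APPROX_NONE)[0],key=len)[:,0]
    q=cv2.minAreaRect(np.array([ray(f,(p+.5)/4-.5,z)[:2]*1000 for p in c],np.float32)); return np.round(q[0],1),np.round(q[1],1),round(q[2],1)
E
python3 - <<'E'
from pl import *; from sh import *
w,t,s=pickle.load(open("w5.pkl","rb"))
print("top",[sheet(t,(378,223),.025,x,32) for x in(100,110)]); print("scene",[sheet(s,(274,289),.025,x,28) for x in(110,120)])
print("topplate",plate(w,(475,173),.014,130),plate(t,(265,279),.014))
E
```

```text
top [(array([ 644.8, -159.1]), array([ 55.6, 148.8]), 87.7), (array([ 645.2, -159.5]), array([ 56.9, 149.6]), 88.2)]
scene [(array([ 646.9, -162.1]), array([ 54.3, 149.6]), 87.8), (array([ 646.9, -162.3]), array([ 55.6, 150.9]), 88.0)]
topplate (array([489.8, 165.6]), array([ 51. , 139.5]), 89.4, [440, 95, 68, 155, 8426]) (array([489.5, 146.2]), array([140. ,  91.5]), 0.4, [256, 254, 33, 50, 991])
```

Emit:
drive_tool(motion=[{"dp": [-0.3,1,0],"dr": [0,0.3,1.2],"gripper": 1},{"dp": [-0.3,1,0],"dr": [0,0,0.3],"gripper": 1},{"dp": [-0.3,1,0],"dr": [0,0,0],"gripper": 1},{"dp": [-0.3,1,-0.5],"dr": [0,0,0],"gripper": 1},{"dp": [-0.3,1,-0.8],"dr": [0,0,0],"gripper": 1},{"dp": [0,0.8,-1],"dr": [0,0,0],"gripper": 1},{"dp": [0,0,-0.6],"dr": [0,0,0],"gripper": 1},{"dp": [0,0,0],"dr": [0,0,0],"gripper": 1}])

```text
time_s: 12.03
tool_pos: [0.4931, 0.1599, 0.1018]
tcp_rot: [[-0.999, 0.038, 0.006], [0.038, 0.999, 0.0], [-0.006, 0.001, -1.0]]
force: [-0.1, -0.6, 0.6]
finger_gap: 0.998
```

```bash
python3 - <<'E'
from rig import robot
from h import *
f=robot.grab_frame("wrist"); pickle.dump(f,open("w6.pkl","wb"))
from pl import plate
print(proj(f,[[.4895,.166,.014]])); print(plate(f,proj(f,[[.4895,.166,.014]])[0],.014,130))
a=np.radians(89)
goal(robot.sense(),[.4895,.165,.004],y=[np.cos(a),np.sin(a),0],z=[0,0,-1])
E
```

```text
[[323.6383728  239.42217335]]
(array([489.5, 167.1]), array([ 49.7, 139.4]), 89.2, [289, 144, 70, 179, 11669])
t 12.0833 tcp [0.4936 0.16   0.1029] dp(25mm) [-0.16  0.2  -3.96] dr [-0.06  0.39  1.21] F [0.1 0.2 0.6] gap 0.997
```

Emit:
drive_tool(motion=[{"dp": [-0.16,0.23,-0.6],"dr": [0,0.4,1.2],"gripper": 1},{"dp": [0,0,-0.8],"dr": [0,0,0],"gripper": 1},{"dp": [0,0,-0.8],"dr": [0,0,0],"gripper": 1},{"dp": [0,0,-0.7],"dr": [0,0,0],"gripper": 1},{"dp": [0,0,-0.3],"dr": [0,0,0],"gripper": 1},{"dp": [0,0,0],"dr": [0,0,0],"gripper": 1},{"dp": [0,0,0],"dr": [0,0,0],"gripper": 1}])

```text
time_s: 12.67
tool_pos: [0.4975, 0.1595, 0.0273]
tcp_rot: [[-1.0, 0.029, 0.008], [0.029, 1.0, 0.002], [-0.007, 0.003, -1.0]]
force: [0.1, -0.4, -0.2]
finger_gap: 1.0
```

```bash
python3 - <<'E'
from rig import robot
from h import *
a=np.radians(89)
goal(robot.sense(),[.4895,.1658,.004],y=[np.cos(a),np.sin(a),0],z=[0,0,-1])
E
```

```text
t 12.6667 tcp [0.4975 0.1595 0.0273] dp(25mm) [-0.32  0.25 -0.93] dr [-0.13  0.43  0.66] F [ 0.1 -0.4 -0.2] gap 1.0
```

Emit:
drive_tool(motion=[{"dp": [-0.2,0.2,-0.2],"dr": [-0.1,0.5,0.6],"gripper": 1},{"dp": [-0.15,0.12,-0.3],"dr": [0,0.2,0.3],"gripper": 1},{"dp": [-0.1,0.05,-0.2],"dr": [0,0,0],"gripper": 1},{"dp": [0,0,0],"dr": [0,0,0],"gripper": 1}])

```text
time_s: 13.0
tool_pos: [0.4876, 0.1699, 0.0118]
tcp_rot: [[-1.0, 0.013, -0.002], [0.013, 1.0, 0.003], [0.002, 0.003, -1.0]]
force: [-0.3, -0.3, 0.3]
finger_gap: 1.002
```

```bash
python3 - <<'E'
from rig import robot
from h import *
a=np.radians(89)
goal(robot.sense(),[.4895,.1658,.004],y=[np.cos(a),np.sin(a),0],z=[0,0,-1])
E
```

```text
t 13.0 tcp [0.4876 0.1699 0.0118] dp(25mm) [ 0.08 -0.16 -0.31] dr [-0.17 -0.09 -0.25] F [-0.3 -0.3  0.3] gap 1.002
```

Emit:
drive_tool(motion=[{"dp": [0.05,-0.12,-0.18],"dr": [-0.1,-0.1,-0.2],"gripper": 1},{"dp": [0,0,-0.12],"dr": [0,0,0],"gripper": 1},{"dp": [0,0,0],"dr": [0,0,0],"gripper": 1}])

```text
time_s: 13.25
tool_pos: [0.4888, 0.1672, 0.0039]
tcp_rot: [[-1.0, 0.016, 0.001], [0.016, 1.0, 0.001], [-0.001, 0.001, -1.0]]
force: [0.1, 0.3, -0.0]
finger_gap: 0.999
```

```bash
python3 - <<'E'
from rig import robot
from h import *
a=np.radians(89)
goal(robot.sense(),[.4895,.1658,.004],y=[np.cos(a),np.sin(a),0],z=[0,0,-1])
E
```

```text
t 13.25 tcp [0.4888 0.1672 0.0039] dp(25mm) [ 0.03 -0.06  0.  ] dr [-0.08  0.04 -0.1 ] F [ 0.1  0.3 -0. ] gap 0.999
```

Emit:
drive_tool(motion=[{"dp": [0,0,0],"dr": [0,0,0],"gripper": -1},{"dp": [0,0,0],"dr": [0,0,0],"gripper": -1},{"dp": [0,0,0],"dr": [0,0,0],"gripper": -1},{"dp": [0,0,0],"dr": [0,0,0],"gripper": -1},{"dp": [0,0,0],"dr": [0,0,0],"gripper": -1},{"dp": [0,0,0],"dr": [0,0,0],"gripper": -1},{"dp": [0,0,0],"dr": [0,0,0],"gripper": -1},{"dp": [0,0,0],"dr": [0,0,0],"gripper": -1}])

```text
time_s: 13.92
tool_pos: [0.4892, 0.1669, 0.0041]
tcp_rot: [[-1.0, 0.016, 0.001], [0.016, 1.0, 0.001], [-0.001, 0.001, -1.0]]
force: [0.4, 0.1, -1.2]
finger_gap: 0.532
```

Emit:
drive_tool(motion=[{"dp": [0,0,0],"dr": [0,0,0],"gripper": -1},{"dp": [0,0,0],"dr": [0,0,0],"gripper": -1},{"dp": [0,0,0],"dr": [0,0,0],"gripper": -1},{"dp": [0,0,0.2],"dr": [0,0,0],"gripper": -1},{"dp": [0,0,0.3],"dr": [0,0,0],"gripper": -1},{"dp": [0,0,0],"dr": [0,0,0],"gripper": -1}])

```text
time_s: 14.42
tool_pos: [0.4887, 0.1665, 0.0174]
tcp_rot: [[-1.0, 0.017, -0.0], [0.017, 1.0, 0.001], [0.0, 0.001, -1.0]]
force: [0.4, -0.1, -2.2]
finger_gap: 0.53
```

Emit:
drive_tool(motion=[{"dp": [0,0,0.5],"dr": [0,0,0],"gripper": -1},{"dp": [0,0,0.8],"dr": [0,0,0],"gripper": -1},{"dp": [0,0,0.9],"dr": [0,0,0],"gripper": -1},{"dp": [0,0,0.9],"dr": [0,0,0],"gripper": -1},{"dp": [0,-0.4,0.9],"dr": [0,0,0],"gripper": -1},{"dp": [0,-0.8,0.9],"dr": [0,0,0],"gripper": -1},{"dp": [0.2,-0.9,0.9],"dr": [0,0,0],"gripper": -1},{"dp": [0.5,-0.9,0.5],"dr": [0,0,0],"gripper": -1}])

```text
time_s: 15.08
tool_pos: [0.5015, 0.0925, 0.181]
tcp_rot: [[-1.0, 0.009, -0.005], [0.009, 1.0, -0.0], [0.005, -0.0, -1.0]]
force: [1.1, -0.4, -2.3]
finger_gap: 0.529
```

Emit:
drive_tool(motion=[{"dp": [0.7,-0.9,0],"dr": [0,0,0],"gripper": -1},{"dp": [0.8,-0.9,0],"dr": [0,0,0],"gripper": -1},{"dp": [0.8,-0.9,0],"dr": [0,0,0],"gripper": -1},{"dp": [0.8,-0.9,0],"dr": [0,0,0],"gripper": -1},{"dp": [0.8,-0.9,0],"dr": [0,0,0],"gripper": -1},{"dp": [0.6,-0.5,0],"dr": [0,0,0],"gripper": -1},{"dp": [0,0,0],"dr": [0,0,0],"gripper": -1},{"dp": [0,0,0],"dr": [0,0,0],"gripper": -1}])

```text
time_s: 15.75
tool_pos: [0.6202, -0.0443, 0.1884]
tcp_rot: [[-1.0, 0.012, 0.005], [0.012, 1.0, 0.003], [-0.005, 0.003, -1.0]]
force: [0.2, 0.9, -2.5]
finger_gap: 0.528
```

```bash
python3 - <<'E'
from rig import robot
from h import *
f=robot.grab_frame("wrist"); pickle.dump(f,open("w7.pkl","wb")); cv2.imwrite("pics/w7.png",f["img"])
a=np.radians(87.8)
goal(robot.sense(),[.6474,-.161,.033],y=[np.cos(a),np.sin(a),0],z=[0,0,-1])
E
```

```text
t 15.8 tcp [ 0.6201 -0.0441  0.1884] dp(25mm) [ 1.09 -4.68 -6.22] dr [-0.15  0.29 -1.55] F [ 0.  -1.5 -2.4] gap 0.529
```

View pics/w7.png

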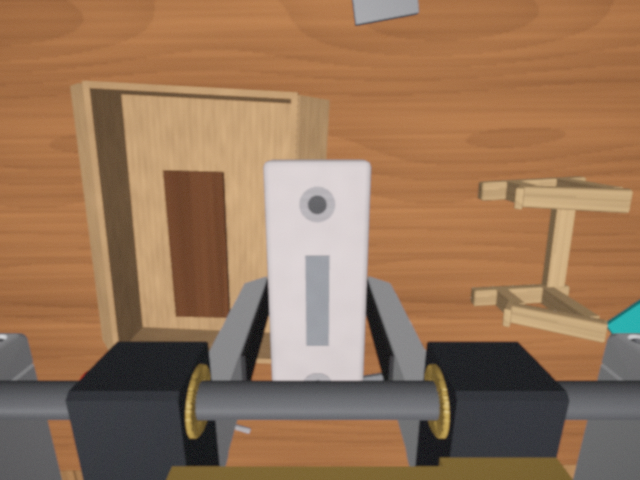

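The plate is held square (near edge row 160, slot centre (317,301)); the sheet lies in the carton at (197,245).

```bash
python3 - <<'E'
from sh import *
w=pickle.load(open("w7.pkl","rb"))
z=.1884+.010
for u in((317.5,160),(317,301),(265,161),(369,161)): print(u,ray(w,u,z).round(4))
print("sheet",[sheet(w,(197,245),.025,t,60+18) for t in(120,130)])
E
```

```text
(317.5, 160) [ 0.5509 -0.0424  0.1984]
(317, 301) [ 0.6205 -0.0434  0.1984]
(265, 161) [ 0.5511 -0.0661  0.1984]
(369, 161) [ 0.5516 -0.0191  0.1984]
sheet [(array([ 645.2, -159.3]), array([ 54.7, 147.3]), 87.7), (array([ 645.3, -159.4]), array([ 55.4, 148. ]), 87.8)]
```

Emit:
drive_tool(motion=[{"dp": [0.2,-0.9,0],"dr": [0,0.3,-0.8],"gripper": -1},{"dp": [0.2,-0.9,0],"dr": [0,0,-0.7],"gripper": -1},{"dp": [0.2,-0.9,0],"dr": [0,0,0],"gripper": -1},{"dp": [0.2,-0.9,-0.4],"dr": [0,0,0],"gripper": -1},{"dp": [0.15,-0.8,-0.8],"dr": [0,0,0],"gripper": -1},{"dp": [0,-0.2,-0.8],"dr": [0,0,0],"gripper": -1},{"dp": [0,0,-0.8],"dr": [0,0,0],"gripper": -1},{"dp": [0,0,0],"dr": [0,0,0],"gripper": -1}])

```text
time_s: 16.47
tool_pos: [0.6415, -0.1533, 0.1185]
tcp_rot: [[-1.0, 0.027, 0.001], [0.027, 1.0, 0.008], [-0.001, 0.008, -1.0]]
force: [-0.4, 0.5, -2.7]
finger_gap: 0.528
```

```bash
python3 - <<'E'
from rig import robot
from h import *
a=np.radians(87.8)
goal(robot.sense(),[.6446,-.1605,.029],y=[np.cos(a),np.sin(a),0],z=[0,0,-1])
E
```

```text
t 16.4667 tcp [ 0.6415 -0.1533  0.1185] dp(25mm) [ 0.13 -0.29 -3.58] dr [-0.45  0.08 -0.65] F [-0.4  0.5 -2.7] gap 0.528
```

Emit:
drive_tool(motion=[{"dp": [0.1,-0.2,-0.5],"dr": [-0.4,0,-0.6],"gripper": -1},{"dp": [0.03,-0.1,-0.6],"dr": [0,0,0],"gripper": -1},{"dp": [0,0,-0.7],"dr": [0,0,0],"gripper": -1},{"dp": [0,0,-0.6],"dr": [0,0,0],"gripper": -1},{"dp": [0,0,-0.4],"dr": [0,0,0],"gripper": -1},{"dp": [0,0,0],"dr": [0,0,0],"gripper": -1},{"dp": [0,0,0],"dr": [0,0,0],"gripper": -1}])

```text
time_s: 17.05
tool_pos: [0.6464, -0.1563, 0.0464]
tcp_rot: [[-0.999, 0.033, 0.005], [0.033, 0.999, 0.002], [-0.005, 0.002, -1.0]]
force: [-0.1, -0.3, -1.9]
finger_gap: 0.529
```

```bash
python3 - <<'E'
from rig import robot
from h import *
a=np.radians(87.8)
goal(robot.sense(),[.6446,-.1605,.029],y=[np.cos(a),np.sin(a),0],z=[0,0,-1])
E
```

```text
t 17.05 tcp [ 0.6464 -0.1563  0.0464] dp(25mm) [-0.07 -0.17 -0.69] dr [-0.1   0.27 -0.31] F [-0.1 -0.3 -1.9] gap 0.529
```

Emit:
drive_tool(motion=[{"dp": [-0.06,-0.15,-0.15],"dr": [-0.1,0.3,-0.3],"gripper": -1},{"dp": [0,-0.05,-0.15],"dr": [0,0,0],"gripper": -1},{"dp": [0,0,-0.1],"dr": [0,0,0],"gripper": -1},{"dp": [0,0,0],"dr": [0,0,0],"gripper": -1},{"dp": [0,0,0],"dr": [0,0,0],"gripper": -1}])

```text
time_s: 17.47
tool_pos: [0.6463, -0.1618, 0.0381]
tcp_rot: [[-0.999, 0.038, 0.002], [0.038, 0.999, -0.001], [-0.002, -0.001, -1.0]]
force: [1.1, -0.0, -1.3]
finger_gap: 0.526
```

```bash
python3 - <<'E'
from rig import robot
from h import *
a=np.radians(87.8)
goal(robot.sense(),[.6446,-.1605,.029],y=[np.cos(a),np.sin(a),0],z=[0,0,-1])
E
```

```text
t 17.4667 tcp [ 0.6463 -0.1618  0.0381] dp(25mm) [-0.07  0.05 -0.36] dr [ 0.04  0.13 -0.01] F [ 1.1 -0.  -1.3] gap 0.526
```

Within 2 mm; go down in small steps.

Emit:
drive_tool(motion=[{"dp": [-0.08,0.05,-0.1],"dr": [0,0.1,0],"gripper": -1},{"dp": [0,0,-0.1],"dr": [0,0,0],"gripper": -1},{"dp": [0,0,0],"dr": [0,0,0],"gripper": -1}])

```text
time_s: 17.72
tool_pos: [0.6446, -0.1605, 0.0334]
tcp_rot: [[-0.999, 0.038, 0.002], [0.038, 0.999, -0.001], [-0.002, -0.001, -1.0]]
force: [-1.2, -0.3, -2.6]
finger_gap: 0.528
```

Emit:
drive_tool(motion=[{"dp": [-0.03,0,-0.06],"dr": [0,0.1,0],"gripper": -1},{"dp": [0,0,-0.05],"dr": [0,0,0],"gripper": -1},{"dp": [0,0,0],"dr": [0,0,0],"gripper": -1}])

```text
time_s: 17.97
tool_pos: [0.6437, -0.1604, 0.0303]
tcp_rot: [[-0.999, 0.038, -0.0], [0.038, 0.999, -0.001], [0.0, -0.001, -1.0]]
force: [0.3, -1.1, -2.6]
finger_gap: 0.528
```

Emit:
drive_tool(motion=[{"dp": [0.02,0,-0.05],"dr": [0,0,0],"gripper": -1},{"dp": [0,0,-0.03],"dr": [0,0,0],"gripper": -1}])

```text
time_s: 18.13
tool_pos: [0.6443, -0.1605, 0.0291]
tcp_rot: [[-0.999, 0.038, -0.0], [0.038, 0.999, -0.0], [0.0, -0.0, -1.0]]
force: [-8.2, 2.0, 21.3]
finger_gap: 0.527
```

Emit:
drive_tool(motion=[{"dp": [0.02,0,-0.05],"dr": [0,0,0],"gripper": -1}])

```text
time_s: 18.22
tool_pos: [0.6444, -0.1604, 0.0291]
tcp_rot: [[-0.999, 0.039, -0.001], [0.039, 0.999, 0.001], [0.001, 0.001, -1.0]]
force: [-16.6, 5.0, 34.7]
finger_gap: 0.525
```

Contact at exactly the expected height (0.029). Relax, release, retreat.

Emit:
drive_tool(motion=[{"dp": [0,0,0],"dr": [0,0,0],"gripper": -1},{"dp": [0,0,0],"dr": [0,0,0],"gripper": 0.1},{"dp": [0,0,0],"dr": [0,0,0],"gripper": 0.2},{"dp": [0,0,0],"dr": [0,0,0],"gripper": 0.5},{"dp": [0,0,0],"dr": [0,0,0],"gripper": 0.5},{"dp": [0,0,0],"dr": [0,0,0],"gripper": 0.5}])

```text
time_s: 18.72
tool_pos: [0.6453, -0.1608, 0.0301]
tcp_rot: [[-0.999, 0.039, 0.001], [0.039, 0.999, 0.001], [-0.001, 0.001, -1.0]]
force: [-0.5, -0.7, 0.9]
finger_gap: 0.738
```

Emit:
drive_tool(motion=[{"dp": [0,0,0.3],"dr": [0,0,0],"gripper": 0.5},{"dp": [0,0,0.7],"dr": [0,0,0],"gripper": 0.5},{"dp": [0,0,1],"dr": [0,0,0],"gripper": 0.5},{"dp": [0,0,1],"dr": [0,0,0],"gripper": 0.5},{"dp": [0,0,1],"dr": [0,0,0],"gripper": 0.5},{"dp": [-0.5,0.5,1],"dr": [0,0,0],"gripper": 0.5},{"dp": [-0.8,0.8,0.5],"dr": [0,0,0],"gripper": 0.5},{"dp": [-0.8,0.9,0],"dr": [0,0,0],"gripper": 0.5}])

```text
time_s: 19.38
tool_pos: [0.5915, -0.1097, 0.1746]
tcp_rot: [[-0.999, 0.045, -0.001], [0.045, 0.999, -0.002], [0.001, -0.002, -1.0]]
force: [-0.7, 0.5, -0.7]
finger_gap: 0.751
```

Emit:
drive_tool(motion=[{"dp": [-0.5,1,0],"dr": [0,0,0],"gripper": 0.5},{"dp": [-0.5,1,0],"dr": [0,0,0],"gripper": 0.5},{"dp": [-0.5,1,0],"dr": [0,0,0],"gripper": 0.5},{"dp": [-0.5,1,0],"dr": [0,0,0],"gripper": 0.5},{"dp": [-0.5,1,0],"dr": [0,0,0],"gripper": 0.5},{"dp": [0,0,0],"dr": [0,0,0],"gripper": 0.5},{"dp": [0,0,0],"dr": [0,0,0],"gripper": 0.5}])

```text
time_s: 19.97
tool_pos: [0.5229, 0.0236, 0.1807]
tcp_rot: [[-0.999, 0.043, 0.005], [0.043, 0.999, 0.002], [-0.005, 0.002, -1.0]]
force: [-0.0, -1.5, 0.9]
finger_gap: 0.749
```

```bash
python3 - <<'E'
from rig import robot
from pl import *; from sh import *
d=pickle.load(open("f0.pkl","rb"))
t=robot.grab_frame("top"); s=robot.grab_frame("scene"); pickle.dump((t,s),open("w8.pkl","wb"))
print("top: plate",plate(t,(378,223),.039))
print("scene: plate",plate(s,(274,286),.039))
o=np.zeros((580,800,3),np.uint8)
a=cv2.resize(t["img"][185:275,330:420],None,fx=4.4,fy=4.4,interpolation=cv2.INTER_CUBIC); b=cv2.resize(s["img"][225:340,205:340],None,fx=2.9,fy=2.9,interpolation=cv2.INTER_CUBIC)
o[:a.shape[0],:a.shape[1]]=a; o[:b.shape[0],400:400+b.shape[1]]=b[:,:400]
cv2.imwrite("pics/c8.png",o)
# bystanders: mean picture change
for n,(u,v,r) in{"level":(473,259,40),"mug":(160,252,25)}.items():
    print(n,np.abs(t["img"][v-r:v+r,u-r:u+r].astype(int)-d["top"]["img"][v-r:v+r,u-r:u+r]).mean().round(2))
print(robot.sense()["time_s"],robot.sense()["tool_pos"],robot.sense()["force"])
E
```

```text
top: plate (array([ 644.8, -157.3]), array([ 45.6, 138.4]), 88.5, [370, 198, 17, 49, 829])
scene: plate (array([ 645.2, -160.7]), array([ 50. , 139.8]), 88.0, [253, 262, 44, 47, 941])
level 0.62
mug 0.6
20.0667 [0.52337983 0.02282012 0.18043869] [-0.36879072 -0.92676621 -0.49277323]
```

View pics/c8.png

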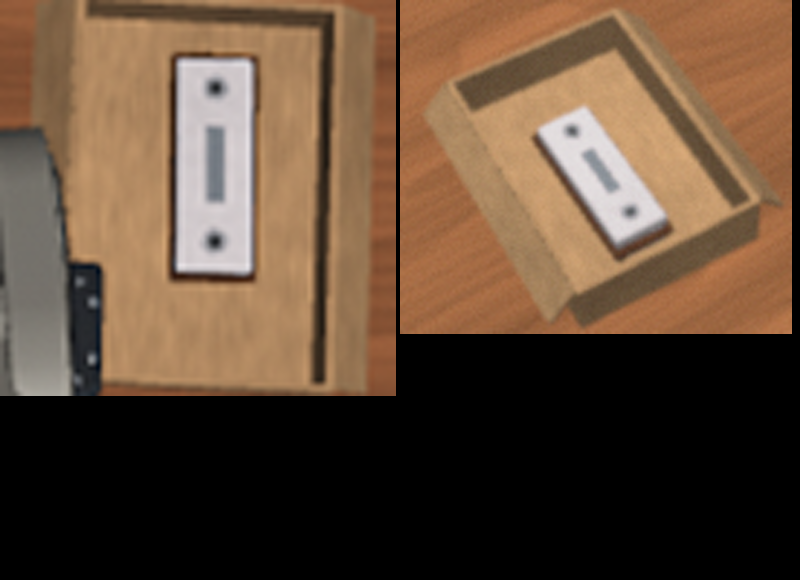

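The stack is flat, with a brown rim showing all round the white plate at (215,165) in the top crop. The offsets are within about 2 mm and 0.5°.

```bash
python3 -c "
from rig import robot
print(robot.sign_off())"
```

```text
the job is handed in; nothing more can be done
None
```

The job is done and handed in at about 20 s of the 61 s allowed. I carried the brown separator straight from the stand into the carton and laid it on the lower plate. I then laid the second white plate on top. Each piece was lowered until the wrist force showed contact, eased off, and then released.

**Sheet:** its centre measured about 1–2 mm from the lower plate's in both fixed cameras, and its angle within about 0.6°.

**Top plate:** the scene camera put its centre about 1 mm from the lower plate's, at 88.0° against 87.9°. The top camera gave about 1.6 mm, with its mask reading 4 mm narrow. The plate made contact at the expected height, and a brown rim shows all round it, so the two plates do not touch.

**Bystanders:** the mug and spirit level look unchanged in the top camera. The lower plate is hidden under the stack, so I could not check it directly at the end.

**Disagreements and peaks:**
- The cameras differed from each other by 2–3 mm in y.
- One wrist-camera estimate of how deep the sheet sat in the grip was about 4–5 mm off from where contact actually came.
- The wrist force briefly reached about 40 N when seating the sheet and about 35 N per axis (39 N in all) when seating the plate. The wrist limit is 120 N.

I viewed 11 pictures, one over the budget.

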